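# Draw the transport lock of a lens tracer with its T-key

### The arm

A 6-joint arm with a two-finger parallel gripper is mounted at the origin on a cart in front of the work surface, level with it; the furniture and walls round the work are solid. World frame = base frame: x ahead of the robot, y to its left, z up, the work surface at z = 0. Lengths are in m, angles in rad, forces in N, time in s.
With the tool pointing down it reaches from about 0.4 to 0.825 m from the base axis. Payload 7 kg.
Tool frame: the origin (TCP) lies at the very end of the fingers, on their centre line; the grasp point (between the pads) lies 19 mm behind it (arm.grip_point_offset is the distance from the TCP to the grasp point, in m); z points along the fingers, y is the line along which they close (so a half turn about z gives the same grasp; the last joint's range is limited). The gripper opens to 88 mm and grips with 3 to 60 N. Pads are 19 mm wide; open, the fingers measure 130 mm over their backs; the gripper's body (78 mm by 193 mm) begins 47 mm behind the grasp point.
Start: joints at [1.492, 0.359, 0.012, 0, -1.224, -0.288], TCP at [0.242, 0.63, 0.227] pointing down, gripper open.
Joint ranges: [-3.07, 3.07], [-1.43, 2.12], [-1.02, 1.25], [-3.03, 1.67], [-3.05, -0], [-3.03, 3.03]. Speed limits (rad/s): [2.39, 2.39, 3.01, 3.14, 3.14, 3.14].

### API

Orientations are given as [roll, pitch, yaw] about the fixed x, y, z axes, in that order (R = Rz(yaw) Ry(pitch) Rx(roll)).
In Python, from station import arm, cams gives the robot as it stands.
- The arm moves only by the shell command python3 -m handwheel 'ROWS' [FORCE]. ROWS is JSON, a list that holds one entry, the list of rows, each a list of 7 numbers: the shift along the tool's x, y, z normalised to -1 to 1, where 1 is 0.08 m, then the turn, a rotation vector about the tool's x, y, z normalised to -1 to 1, where 1 is 0.5 rad, then the closure in counts, from 0 (fully open) to 255 (shut). In form: [[[x, y, z, wx, wy, wz, hand], ...]]. A call has 1 to 5 rows; each row is the pose to reach, as a shift and turn from the pose commanded when the call began, along the tool's axes at that moment; what a row does not reach only later rows make up. A row lasts 1/8 s, in which the tool goes at most 62.5 mm and 10.7 degrees, less where a joint would pass 70% of its speed; a pose out of reach is approached as far as the arm can. A call with a number of a shift or a turn outside -1 to 1 is refused whole. A call with a gripper value outside its range is refused whole. The fingers move at their own pace and stop on an object; FORCE is the grip in N (left out, the last holds). Time passes only in rows, so rows that repeat a pose let the fingers close. It gives the time, the measured TCP pose, the force, the opening and the grip force at its end, in the units of the state.
- arm.get_state(): the state, without advancing time (a new reading comes with each control period).
- cams.grab_frame(name): name is "scene" or "top"; returns the picture (400x640x3 uint8, blue, green, red); there is no depth.
- cams.camera_info(name): a dict with "camera_matrix" (3x3 intrinsics, pixels), "R" (3x3) and "t" (3): a world point X has camera coordinates R X + t. Camera axes: x right, y down, z forward; pixel columns grow to the right and rows downward; lengths in m; the calibration is good to about 2 mm. A picture is of the moment at which its call begins. camera_info takes no time and is no camera call.
- arm.job_done(): hands the job in; it is judged then, once.
The state is a dict: "t": time; "q": joint angles; "qd": joint speeds; "joint_efforts": joint torques, N m; "eef_pos": TCP position; "ee_rot": TCP orientation; "force": force on the tool from outside, world axes, zero at the start; "moment": the same for the moment, N m; "width": finger opening in m; "gripper_force": force on a finger pad.
Only numpy, scipy, OpenCV 4.12 (cv2) and the standard library are available. Lean on these libraries where they do the work, as an engineer would, in place of code of your own. Each camera call takes 0.05 s, during which the arm holds its last target. There are 200 camera calls.

### The job

Take the long T-key from its wooden stand, feel its socket gently down over the square stem hidden deep in the lens tracer's shaft, and turn it clockwise (seen from above) until the red-ended lock bolt on top of the tracer is drawn clear of the carriage. Never force the key down or round in the shaft; then stand the key upright in its stand again, let go, and leave the small things lying about undisturbed.

Things in the scene. Friction and masses are not known exactly. Their poses are not given: they have to be found in the camera images.
- tracer: lens tracer, a fixed white box 120 mm high with a blue front plate; origin on the worktop under the shaft's axis; the box spans x -50..+80, y -70..+70 mm about it, +x is its back. A round blind shaft of 38 mm bore goes 110 mm straight down from the top. Behind the shaft (x over 33 mm) carriage, rails and bolt stand up to 31 mm above the top. Over 30 N between key and tracer damages it.
- shaft_mouth (a point): centre of the shaft's mouth on the tracer's top face, ringed by a steel collar. The stem down in it is sprung: it yields straight down under the key, 1.6 N and then 4 N per mm, 14 mm at most; when the key comes into line it springs up into the socket and the push fades.
- stem_rest (a point): point on the shaft's axis at the height of the untouched stem's square shoulder, 77 mm below the mouth. Brass stem, 13 mm square up to the shoulder, with a round pilot tip, 13.8 mm wide tapering to 7, 5 mm high. Its yaw is unknown and must be felt for; the socket fits every 90 degrees, within about 8. A light push (under 8 N) neither turns nor wedges it while the key is turned on it.
- lock_bolt (a joint): travel in m of the lock bolt (steel, 9 mm, red end, lying across the tracer's top): 0 locked in the carriage, drawn toward the tracer's +y as the stem is turned clockwise seen from above; clear of the carriage beyond 0.017, end stop at 0.024. 0.0218 m per rad of stem turn, taking about 0.12 N m; it stays where it is left.
- key_stand: fixed wooden block 70 x 70 x 65 mm on a 80 mm plate, with a round upright well of 34 mm bore, 55 mm deep; origin on the worktop under the well's axis
- stand_floor (a point): centre of the well's floor, 10 mm above the worktop
- key_grip (a point): centre of the T-key's orange grip block, 30 (x) x 16 (y) x 26 (z) mm, 153 mm above the key's foot, 13 mm under its top; gripped across y from above. A 10 mm steel cross bar, 94 mm long, runs through it along x. z points up the key. Key 166 mm long, about 0.2 kg, shank 14 mm round, foot 20 mm square (28 mm over corners), sides along x and y. Starts upright in the stand.
- key_foot (a point): centre of the mouth of the key's socket, at its very foot: a square hole 15 mm wide, 23 mm deep, sides parallel to the key's x and y. Out of line, the foot stops on the stem's shoulder; fully seated it is 16 to 18 mm below the shoulder.
- tin: bystander: round tin with teal lid, 54 mm wide, 22 mm high, origin under its centre
- lens_box: bystander: small black box with clear lid, 29 x 32 x 17 mm, origin under its centre
- buff: bystander: felt buffing block with wooden back, 26 x 62 x 24 mm, origin under its centre

How it is judged:
By the outcome, as a careful person would: the job done as asked, in the order asked, and still so for the second after the job is handed in, with the robot touching nothing.
It also fails if it takes over 66 s, if anything falls off the work surface, if the arm or the gripper's body presses on something with over 40 N, if the wrist force passes 120 N, or if a joint passes its speed limit or range.

## Working session

There is one attempt and no reset: what is moved stays moved. The work goes in short steps, Python scripts to look and compute and a shell command to move; the robot and the scene stay as the last step left them, time stands still between calls to the robot, and variables do not carry over. Pictures are saved under pics/ and viewed, at most 10 in all, crops included, and the job is handed in when it is done.

```bash
mkdir -p pics; ls
python3 - <<'E'
from station import arm,cams
import cv2
for n in("scene","top"):
    im=cams.grab_frame(n);cv2.imwrite(f"pics/{n}0.png",im)
    i=cams.camera_info(n);print(n,i)
print(arm.get_state())
E
```

```text
pics
scene {'camera_matrix': array([[373.59523939,   0.        , 319.54560106],
       [  0.        , 373.59523939, 193.70832108],
       [  0.        ,   0.        ,   1.        ]]), 'R': array([[ 0.76927821, -0.63859821,  0.02008403],
       [-0.30994754, -0.40049294, -0.86228645],
       [ 0.5586981 ,  0.65711318, -0.50602244]]), 't': array([-0.35142838,  0.25027832,  0.67478987])}
top {'camera_matrix': array([[458.33479576,   0.        , 316.51748588],
       [  0.        , 458.33479576, 192.05966134],
       [  0.        ,   0.        ,   1.        ]]), 'R': array([[-0.00537386, -0.99955876,  0.02921328],
       [-0.99740749,  0.00326132, -0.07188647],
       [ 0.07175948, -0.02952385, -0.99698491]]), 't': array([-0.01496244,  0.47683061,  1.2294973 ])}
{'t': 0.1, 'q': array([ 1.49209149e+00,  3.59312584e-01,  1.11663070e-02, -2.97481955e-04,
       -1.22411236e+00, -2.88116385e-01]), 'qd': array([ 0.00025302, -0.0017659 ,  0.00340345,  0.00244325, -0.00133636,
        0.00018306]), 'joint_efforts': array([-2.54306702e-03, -5.84166062e+01,  2.93751132e+01,  7.01552823e+00,
        1.01453962e-02, -5.32030185e-05]), 'eef_pos': array([0.24195109, 0.62968213, 0.225727  ]), 'ee_rot': array([ 3.14011115e+00, -1.47406092e-04, -3.66922399e-01]), 'force': array([ 0.14050152,  0.13511309, -0.43261973]), 'moment': array([0.0226454 , 0.03238612, 0.0217587 ]), 'gripper_force': 0.0, 'width': 0.08765429565332006}
```

View pics/scene0.png

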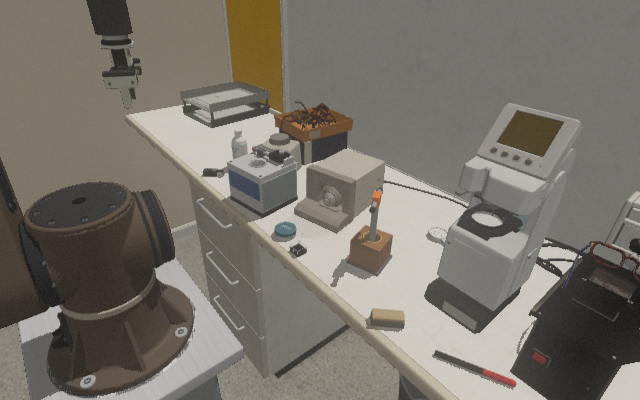

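View pics/top0.png

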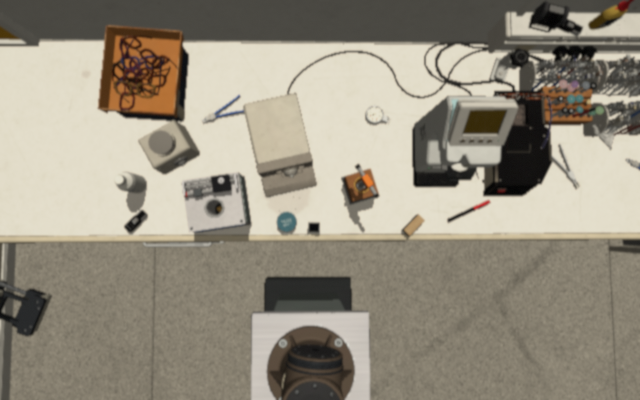

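The scene view shows the tracer at about (262,180), the key and stand at (372,235), the tin at (285,229), the lens box at (298,250) and the buff at (387,318). In the top view the tracer's shaft is near (215,207) and the stand and key near (360,187), and the path between them passes near the grey projector at (282,140). I'll zoom in on both next.

Run:
```python
import cv2,numpy as np
s=cv2.imread("pics/scene0.png");t=cv2.imread("pics/top0.png")
def c(im,x,y,w,h,W,H):return cv2.resize(im[y:y+h,x:x+w],(W,H),interpolation=cv2.INTER_CUBIC)
a=np.hstack([c(s,222,132,80,60,400,300),c(s,335,180,80,100,400,300*1)])
b=np.hstack([c(t,175,165,80,60,400,300),c(t,320,155,80,60,400,300)])
cv2.imwrite("pics/z0.png",np.vstack([a,b]))
```

```text
(no output)
```

View pics/z0.png

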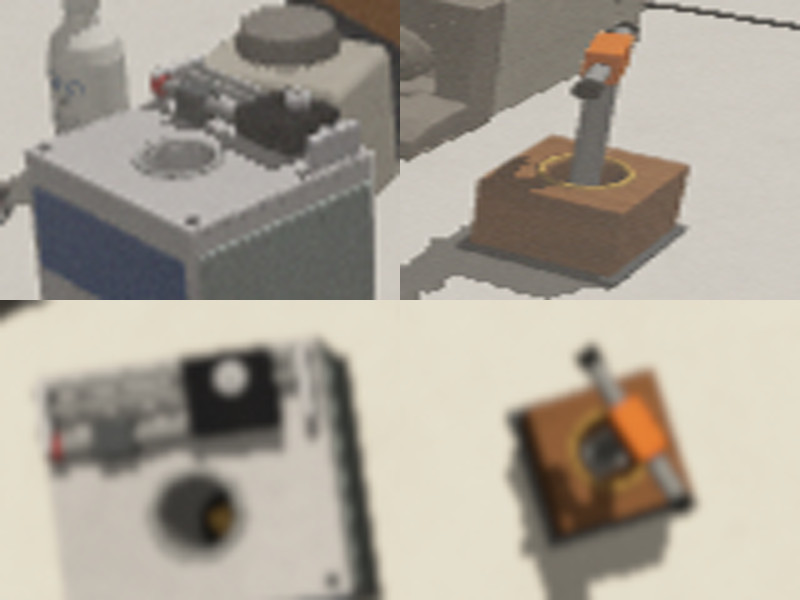

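The zoom shows the shaft mouth at about (257.6,163.4) in the scene view and (214.6,208.4) in the top view. The well ring is at about (372.4,236) and (361.6,185). The cross-bar ends in the top view are at (357.8,166.4) and (376,195), and the red bolt end points to image left.

```bash
cat > h.py <<'E'
import cv2,numpy as np
from station import arm,cams
I={n:cams.camera_info(n) for n in("scene","top")}
def ray(n,p):
    i=I[n];d=i["R"].T@np.linalg.inv(i["camera_matrix"])@[p[0],p[1],1.];return -i["R"].T@i["t"],d/np.linalg.norm(d)
def plane(n,p,z):
    c,d=ray(n,p);return c+d*(z-c[2])/d[2]
def tri(a,b):
    A=[];B=[]
    for n,p in(("scene",a),("top",b)):
        c,d=ray(n,p);P=np.eye(3)-np.outer(d,d);A.append(P);B.append(P@c)
    X=np.linalg.lstsq(np.vstack(A),np.hstack(B),rcond=None)[0]
    return X,[np.linalg.norm(np.cross(X-ray(n,p)[0],ray(n,p)[1])) for n,p in(("scene",a),("top",b))]
def proj(n,X):
    i=I[n];u=i["camera_matrix"]@(i["R"]@X+i["t"]);return u[:2]/u[2]
def cen(im,box,lo,hi):
    x,y,w,h=box;m=cv2.inRange(cv2.cvtColor(im[y:y+h,x:x+w],cv2.COLOR_BGR2HSV),lo,hi)
    k,l,s,c=cv2.connectedComponentsWithStats(m)
    if k<2:return None
    j=1+np.argmax(s[1:,4]);ys,xs=np.where(l==j)
    return c[j]+[x,y],int(s[j,4]),cv2.minAreaRect(np.c_[xs,ys].astype(np.float32))
E
python3 - <<'E'
from h import *
np.set_printoptions(precision=4,suppress=True)
s=cv2.imread("pics/scene0.png");t=cv2.imread("pics/top0.png")
O=((3,190,170),(16,255,255))
a=cen(s,(335,180,80,100),*O);b=cen(t,(320,155,80,60),*O);print("grip",a,b,tri(a[0],b[0]))
e=[plane("top",p,.163) for p in((357.8,166.4),(376,195))];print("bar",e,np.arctan2(*(e[0]-e[1])[1::-1]),np.mean(e,0),np.linalg.norm(e[0]-e[1]))
Y=((20,90,110),(35,255,255))
ys=cen(s,(335,180,80,100),*Y);yt=cen(t,(320,155,80,60),*Y);print("yellow",ys,yt)
print("well",tri((372.4,236),(361.6,185)),plane("scene",(372.4,236),.065),plane("top",(361.6,185),.065))
print("mouth",tri((257.6,163.4),(214.6,208.4)),plane("scene",(257.6,163.4),.12),plane("top",(214.6,208.4),.12))
# dark circle of the shaft in top
g=cv2.cvtColor(t,cv2.COLOR_BGR2GRAY);m=(g[195:222,200:229]<110).astype(np.uint8)
k,l,st,c=cv2.connectedComponentsWithStats(m);print("dark",[(x[4],y+[200,195]) for x,y in zip(st,c)])
# box edges: front-left/front-right tops
for n,pts in(("scene",[(229,163),(260,179),(296,163)]),):
    print("corners",[plane(n,p,.12) for p in pts])
for k,v in dict(tin=(286,222),lens=(314,228),buff=(413,226)).items():print(k,plane("top",v,.02))
E
```

```text
Traceback (most recent call last):
TypeError: 'NoneType' object is not subscriptable
```

Run:
```python
from h import *
np.set_printoptions(precision=4,suppress=True)
s=cv2.imread("pics/scene0.png");t=cv2.imread("pics/top0.png")
hs=cv2.cvtColor(t,cv2.COLOR_BGR2HSV);print("hsv grip",hs[181:184,368:371].tolist(),"wood",hs[175,365],"scene",cv2.cvtColor(s,cv2.COLOR_BGR2HSV)[193:199,376].tolist())
O=((3,165,195),(18,255,255))
a=cen(s,(335,180,80,100),*O);b=cen(t,(320,155,80,60),*O);print("grip",a,b)
if a and b:print(tri(a[0],b[0]))
e=[plane("top",p,.163) for p in((357.8,166.4),(376,195))];print("bar",e,np.arctan2(*(e[0]-e[1])[1::-1]),np.mean(e,0),np.linalg.norm(e[0]-e[1]))
Y=((20,90,110),(35,255,255))
print("yellow",cen(s,(335,180,80,100),*Y),cen(t,(320,155,80,60),*Y))
print("well",tri((372.4,236),(361.6,185)),plane("scene",(372.4,236),.065),plane("top",(361.6,185),.065))
print("mouth",tri((257.6,163.4),(214.6,208.4)),plane("scene",(257.6,163.4),.12),plane("top",(214.6,208.4),.12))
g=cv2.cvtColor(t,cv2.COLOR_BGR2GRAY);m=(g[195:222,200:229]<110).astype(np.uint8)
k,l,st,c=cv2.connectedComponentsWithStats(m);print("dark",[(x[4],y+[200,195]) for x,y in zip(st,c)])
print("corners",[plane("scene",p,.12) for p in[(229,163),(260,179),(296,163)]])
for k,v in dict(tin=(286,222),lens=(314,228),buff=(413,226)).items():print(k,plane("top",v,.02))
```

```text
hsv grip [[[13, 196, 229], [13, 197, 228], [13, 196, 225]], [[13, 196, 229], [13, 197, 229], [13, 197, 228]], [[13, 197, 227], [13, 197, 229], [13, 199, 227]]] wood [ 12 170 209] scene [[13, 166, 209], [13, 164, 209], [13, 166, 208], [13, 168, 210], [12, 162, 201], [11, 145, 157]]
grip (array([375.6154, 193.7692]), 13, ((40.60000228881836, 13.800000190734863), (2.683281421661377, 5.366562843322754), 26.56505012512207)) (array([367.5781, 179.9531]), 64, ((47.61538314819336, 24.923076629638672), (11.094003677368164, 5.547001838684082), 56.3099365234375))
(array([ 0.4933, -0.1338,  0.175 ]), [np.float64(0.0009136160108149095), np.float64(0.0009136160108158296)])
bar [array([ 0.5282, -0.1129,  0.163 ]), array([ 0.4587, -0.1561,  0.163 ])] 0.5561586221177807 [ 0.4934 -0.1345  0.163 ] 0.08177414877785308
yellow (array([364.25, 233.  ]), 4, ((29.250001907348633, 53.25), (0.7071067094802856, 2.8284268379211426), 45.0)) None
well (array([ 0.4926, -0.1352,  0.0672]), [np.float64(0.0017953676470807212), np.float64(0.0017953676470807063)]) [ 0.4966 -0.1342  0.065 ] [ 0.4915 -0.1342  0.065 ]
mouth (array([0.431 , 0.2376, 0.1201]), [np.float64(0.0015444354828245887), np.float64(0.0015444354828245764)]) [0.4323 0.2368 0.12  ] [0.4297 0.2384 0.12  ]
dark [(np.int32(586), array([214.227 , 208.5887])), (np.int32(12), array([201.8333, 195.6667])), (np.int32(2), array([214.5, 195. ])), (np.int32(183), array([214.0656, 207.0656]))]
corners [array([0.3725, 0.2855, 0.12  ]), array([0.39  , 0.1566, 0.12  ]), array([0.5163, 0.1759, 0.12  ])]
tin [0.3959 0.0658 0.02  ]
lens [ 0.3793 -0.0096  0.02  ]
buff [ 0.3833 -0.2787  0.02  ]
```

```bash
cat > plan.py <<'E'
# usage: plan.py x y z yaw [x y z yaw ...] : prints calls (tool-axis units) from the measured pose
import sys;from h import *
from scipy.spatial.transform import Rotation as Ro
s=arm.get_state();p=s["eef_pos"];yaw=s["ee_rot"][2]
a=np.array(list(map(float,sys.argv[1:]))).reshape(-1,4)
for w in a:
    for n in range(1,40):
        out=[];ok=True
        for k in range(n):
            ya=yaw+(w[3]-yaw)*k/n;R=Ro.from_euler("xyz",[np.pi,0,ya]).as_matrix()
            d=R.T@((w[:3]-p)/n)/.08;t=-(w[3]-yaw)/n/.5;ok&=abs(d).max()<=1 and abs(t)<=1;out.append(np.round([*d,t],3))
        if ok:break
    print("->",w,*[o.tolist() for o in out],sep="\n");p=w[:3];yaw=w[3]
E
python3 plan.py .36 .40 .27 -.367  .493 -.1345 .27 .57
```

```text
->
[ 0.36   0.4    0.27  -0.367]
[0.802, 0.717, -0.184, 0.0]
[0.802, 0.717, -0.184, 0.0]
[0.802, 0.717, -0.184, 0.0]
->
[ 0.493  -0.1345  0.27    0.57  ]
[0.564, 0.806, 0.0, -0.268]
[0.452, 0.874, 0.0, -0.268]
[0.331, 0.926, 0.0, -0.268]
[0.204, 0.962, 0.0, -0.268]
[0.074, 0.981, 0.0, -0.268]
[-0.057, 0.982, 0.0, -0.268]
[-0.188, 0.965, 0.0, -0.268]
```

```bash
for i in 1 2 3; do python3 -m handwheel '[[[0.4,0.36,-0.09,0,0,0,0],[0.8,0.72,-0.18,0,0,0,0]]]' | tail -c 300; done
python3 -m handwheel '[[[0.28,0.4,0,0,0,-0.13,0],[0.56,0.81,0,0,0,-0.27,0]]]' |tail -c 300
python3 -m handwheel '[[[0.22,0.44,0,0,0,-0.13,0],[0.45,0.87,0,0,0,-0.27,0]]]' >/dev/null
python3 -m handwheel '[[[0.16,0.46,0,0,0,-0.13,0],[0.33,0.93,0,0,0,-0.27,0]]]' >/dev/null
python3 -m handwheel '[[[0.1,0.48,0,0,0,-0.13,0],[0.2,0.96,0,0,0,-0.27,0]]]' 
python3 -m handwheel '[[[0.04,0.49,0,0,0,-0.13,0],[0.07,0.98,0,0,0,-0.27,0]]]' >/dev/null
python3 -m handwheel '[[[-0.03,0.49,0,0,0,-0.13,0],[-0.06,0.98,0,0,0,-0.27,0]]]' >/dev/null
python3 -m handwheel '[[[-0.1,0.48,0,0,0,-0.13,0],[-0.19,0.96,0,0,0,-0.27,0],[-0.19,0.96,0,0,0,-0.27,0]]]'
python3 plan.py .493 -.1345 .144 .57
```

```text
t: 0.35
eef_pos: [0.2812, 0.5523, 0.2401]
ee_rot: [3.14, -0.0, -0.366]
force: [1.3, -0.3, -0.0]
width: 0.0876
gripper_force: 0.0
t: 0.6
eef_pos: [0.3206, 0.4752, 0.2552]
ee_rot: [3.141, 0.0, -0.367]
force: [0.8, 0.0, -0.2]
width: 0.0876
gripper_force: 0.0
t: 0.85
eef_pos: [0.3597, 0.3984, 0.2697]
ee_rot: [3.141, 0.0, -0.367]
force: [0.4, 0.6, 0.6]
width: 0.0877
gripper_force: 0.0
t: 1.1
eef_pos: [0.3781, 0.3219, 0.2695]
ee_rot: [3.141, 0.0, -0.23]
force: [-0.1, 0.2, 0.8]
width: 0.0876
gripper_force: 0.0
t: 1.85
eef_pos: [0.4349, 0.0933, 0.2697]
ee_rot: [-3.141, 0.0, 0.176]
force: [1.3, -0.6, 1.0]
width: 0.0877
gripper_force: 0.0
t: 2.72
eef_pos: [0.4923, -0.1357, 0.269]
ee_rot: [-3.141, 0.001, 0.576]
force: [-0.2, 0.8, -0.3]
width: 0.0873
gripper_force: 0.0
->
[ 0.493  -0.1345  0.144   0.57  ]
[0.007, -0.004, 0.781, 0.006]
[0.007, -0.004, 0.781, 0.006]
```

```bash
python3 -m handwheel '[[[0,0,0.4,0,0,0,0],[0,0,0.78,0,0,0,0]]]' 
python3 -m handwheel '[[[0,0,0.4,0,0,0,0],[0,0,0.78,0,0,0,0],[0,0,0.78,0,0,0,0]]]'
python3 -m handwheel '[[[0,0,0,0,0,0,150],[0,0,0,0,0,0,150],[0,0,0,0,0,0,255],[0,0,0,0,0,0,255],[0,0,0,0,0,0,255]]]' 15
python3 -m handwheel '[[[0,0,0,0,0,0,255],[0,0,0,0,0,0,255],[0,0,0,0,0,0,255]]]' 45
python3 - <<'E'
from h import *
print(arm.get_state()["moment"])
im=cams.grab_frame("scene")[150:290,300:460];im2=cams.grab_frame("top")[120:260,280:440]
cv2.imwrite("pics/g1.png",cv2.resize(np.hstack([im,im2]),(800,350),interpolation=cv2.INTER_CUBIC))
E
```

```text
t: 2.98
eef_pos: [0.4921, -0.1333, 0.2066]
ee_rot: [-3.141, -0.001, 0.577]
force: [0.1, 0.9, -0.2]
width: 0.0879
gripper_force: 0.0
t: 3.35
eef_pos: [0.4906, -0.1332, 0.1431]
ee_rot: [-3.139, 0.004, 0.578]
force: [0.1, 0.8, 0.3]
width: 0.0875
gripper_force: 0.0
t: 3.98
eef_pos: [0.4925, -0.1338, 0.1452]
ee_rot: [3.141, -0.0, 0.578]
force: [-0.2, 0.1, -1.2]
width: 0.0435
gripper_force: 0.0
t: 4.35
eef_pos: [0.4924, -0.1337, 0.1449]
ee_rot: [-3.142, 0.0, 0.578]
force: [0.8, -0.7, -0.2]
width: 0.0153
gripper_force: 44.9
[-0.19479187 -0.2847502   0.03309732]
```

View pics/g1.png

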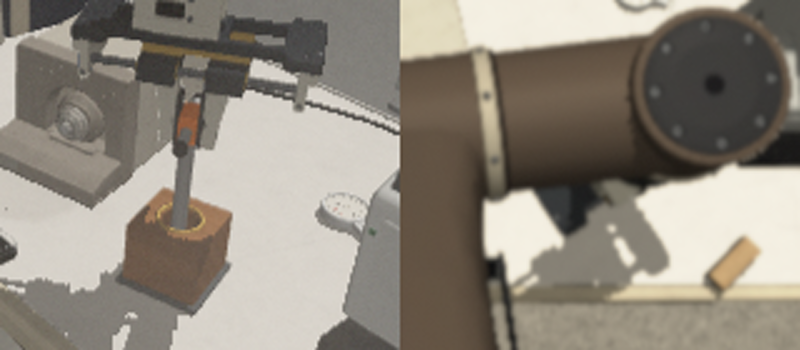

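The jaws hold the orange grip at about (188,120) in the picture, and the key stands upright in its well. Next I lift it straight up.

```bash
for i in 1 2 3; do python3 -m handwheel '[[[0,0,-0.4,0,0,0,255],[0,0,-0.8,0,0,0,255]]]'; done
python3 -m handwheel '[[[0,0,-0.2,0,0,0,255],[0,0,-0.2,0,0,0,255],[0,0,-0.2,0,0,0,255]]]'
python3 plan.py .431 .2376 .352 .578
python3 - <<'E'
from h import *
print(arm.get_state()["q"],arm.get_state()["moment"])
im=cams.grab_frame("scene")[60:260,300:460]
cv2.imwrite("pics/g2.png",cv2.resize(im,(480,600),interpolation=cv2.INTER_CUBIC))
E
```

```text
t: 4.7
eef_pos: [0.4918, -0.1337, 0.2091]
ee_rot: [-3.141, 0.002, 0.578]
force: [0.9, 0.2, -2.3]
width: 0.0156
gripper_force: 44.9
t: 4.95
eef_pos: [0.4919, -0.1336, 0.2736]
ee_rot: [-3.141, 0.001, 0.578]
force: [0.9, 0.2, -1.9]
width: 0.0159
gripper_force: 44.9
t: 5.2
eef_pos: [0.492, -0.1336, 0.3376]
ee_rot: [-3.141, 0.0, 0.578]
force: [0.4, -0.4, -2.1]
width: 0.0154
gripper_force: 44.9
t: 5.58
eef_pos: [0.4918, -0.1335, 0.3513]
ee_rot: [-3.14, 0.002, 0.578]
force: [1.1, 0.7, -2.7]
width: 0.0159
gripper_force: 44.9
->
[0.431  0.2376 0.352  0.578 ]
[0.38, -0.86, -0.002, 0.0]
[0.38, -0.86, -0.002, 0.0]
[0.38, -0.86, -0.002, 0.0]
[0.38, -0.86, -0.002, 0.0]
[0.38, -0.86, -0.002, 0.0]
[ 1.20210603e-01  2.48989913e-02 -1.28233178e-01 -6.90292711e-04
 -1.41996296e+00  2.02876977e+00] [-0.03127447 -0.03318892 -0.02539994]
```

View pics/g2.png

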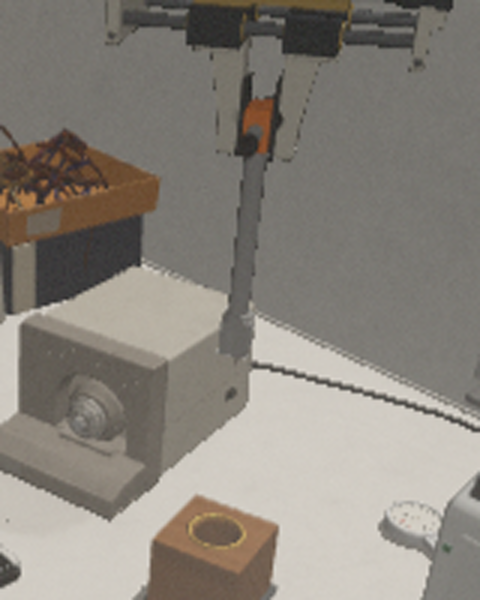

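The key hangs with its grip at about (387,101) and its foot at (379,174) in the full scene image. I'll compare that with a truly vertical key before moving over.

```bash
python3 - <<'E'
from h import *
x,y=.4918,-.1335
for z in(.371,.218):print(proj("scene",np.array([x,y,z])),proj("scene",np.array([x+.01,y,z])),proj("scene",np.array([x,y+.01,z])))
# the empty well's ring, for the return
im=cams.grab_frame("scene")
m=cv2.inRange(cv2.cvtColor(im[225:250,345:400],cv2.COLOR_BGR2HSV),(20,100,100),(35,255,255));ys,xs=np.where(m)
if len(xs)>5:
    e=cv2.fitEllipse(np.c_[xs,ys].astype(np.float32));print(e,plane("scene",np.array(e[0])+[345,225],.065))
E
python3 -m handwheel '[[[0.19,-0.43,0,0,0,0,255],[0.38,-0.86,0,0,0,0,255]]]' |sed -n 2p
python3 -m handwheel '[[[0.19,-0.43,0,0,0,0,255],[0.38,-0.86,0,0,0,0,255]]]' |sed -n 2p
python3 -m handwheel '[[[0.19,-0.43,0,0,0,0,255],[0.38,-0.86,0,0,0,0,255]]]' |sed -n 2p
python3 -m handwheel '[[[0.19,-0.43,0,0,0,0,255],[0.38,-0.86,0,0,0,0,255]]]' |sed -n 2p
python3 -m handwheel '[[[0.19,-0.43,0,0,0,0,255],[0.38,-0.86,0,0,0,0,255],[0.38,-0.86,0,0,0,0,255],[0.38,-0.86,0,0,0,0,255]]]'
python3 - <<'E'
from h import *
print(arm.get_state()["q"])
a=cams.grab_frame("scene");b=cams.grab_frame("top");cv2.imwrite("pics/s3.png",a);cv2.imwrite("pics/t3.png",b)
cv2.imwrite("pics/g3.png",np.hstack([cv2.resize(a[40:200,200:320],(400,533),interpolation=cv2.INTER_CUBIC),cv2.resize(b[140:260,150:240],(400,533),interpolation=cv2.INTER_CUBIC)]))
E
```

```text
[385.83335506 100.26978124] [389.516879    99.33418706] [381.68838182  98.97366731]
[377.47682897 175.48067903] [380.84534337 174.08574849] [373.82760292 173.66500531]
((26.95258331298828, 11.312246322631836), (10.714839935302734, 18.22870445251465), 94.24641418457031) [ 0.49491963 -0.13441061  0.065     ]
eef_pos: [0.4798, -0.0589, 0.3518]
eef_pos: [0.4675, 0.0157, 0.3521]
eef_pos: [0.4554, 0.0901, 0.3522]
eef_pos: [0.4432, 0.1643, 0.3522]
t: 7.18
eef_pos: [0.4315, 0.2372, 0.3522]
ee_rot: [3.141, 0.001, 0.579]
force: [-0.3, -0.8, -2.5]
width: 0.0156
gripper_force: 44.9
[ 9.02869969e-01 -6.97522611e-03 -1.58782873e-01  2.67711977e-05
 -1.42052176e+00  1.24669958e+00]
```

View pics/g3.png

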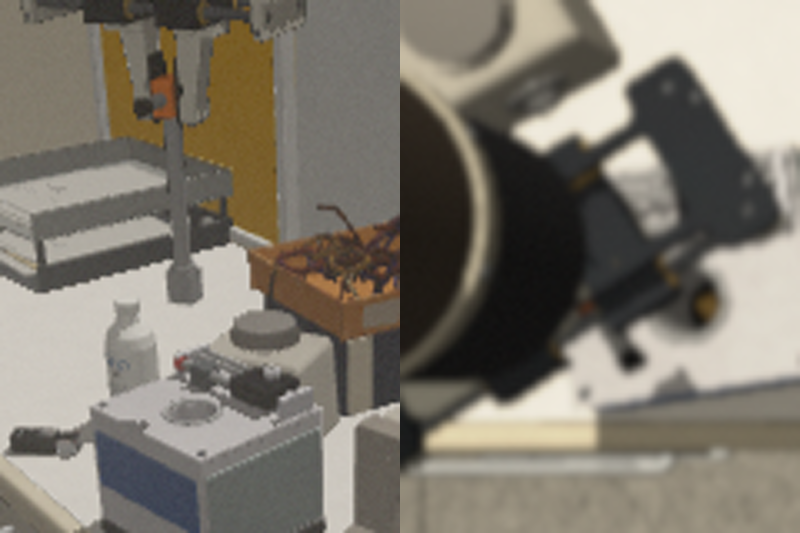

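The key hangs over the tracer, with its foot at crop (183,290). The mouth is at crop (192,408), which is full image (257.6,162.4), and at (700,300) in the top crop. I'll lower the foot to just above the mouth and compare the two within one image.

```bash
python3 -m handwheel '[[[0,0,0.4,0,0,0,255],[0,0,0.8,0,0,0,255],[0,0,1,0,0,0,255],[0,0,1,0,0,0,255],[0,0,1,0,0,0,255]]]'
python3 - <<'E'
from h import *
a=cams.grab_frame("scene");b=cams.grab_frame("top");cv2.imwrite("pics/s4.png",a);cv2.imwrite("pics/t4.png",b)
p=arm.get_state()["eef_pos"]
print([proj(n,np.array([*p[:2],z])) for n in("scene","top") for z in (p[2]-.134,.12)])
cv2.imwrite("pics/g4.png",np.hstack([cv2.resize(a[120:190,220:300],(480,420),interpolation=cv2.INTER_CUBIC),cv2.resize(b[175:245,190:240],(300,420),interpolation=cv2.INTER_CUBIC)]))
E
```

```text
t: 7.9
eef_pos: [0.4324, 0.2377, 0.2743]
ee_rot: [3.142, -0.002, 0.578]
force: [-0.8, -0.2, -1.4]
width: 0.0156
gripper_force: 44.9
[array([256.90212139, 156.46696668]), array([257.38552806, 163.27963563]), array([213.26679435, 207.03521936]), array([214.86337179, 207.35645471])]
```

View pics/g4.png

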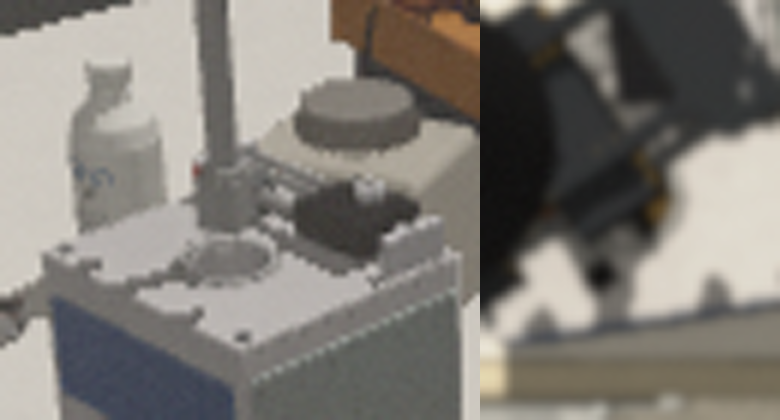

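The foot's column at (257.2,157) sits about half a pixel left of the mouth centre at (258.3,163.2), so it needs roughly 1 mm of correction. I'll go down into the bore in checked steps.

```bash
python3 -m handwheel '[[[0,0,0,0,0,0,255],[0,0,0,0,0,0,255]]]'
python3 plan.py .432 .2368 .245 .578
python3 -m handwheel '[[[0,0,0.2,0,0,0,255],[0,0,0.35,0,0,0,255],[0,0,0.35,0,0,0,255],[0,0,0.35,0,0,0,255]]]'
python3 -m handwheel '[[[0,0,0.2,0,0,0,255],[0,0,0.3,0,0,0,255],[0,0,0.3,0,0,0,255]]]'
python3 plan.py .432 .2368 .190 .578
```

```text
t: 8.25
eef_pos: [0.4318, 0.2376, 0.2733]
ee_rot: [-3.141, -0.001, 0.578]
force: [-0.6, -0.6, -1.9]
width: 0.0156
gripper_force: 44.9
->
[0.432  0.2368 0.245  0.578 ]
[-0.003, 0.01, 0.354, 0.001]
t: 8.75
eef_pos: [0.4319, 0.2375, 0.245]
ee_rot: [3.141, 0.0, 0.578]
force: [-0.5, -0.9, -2.1]
width: 0.0157
gripper_force: 44.9
t: 9.12
eef_pos: [0.4313, 0.237, 0.2199]
ee_rot: [3.141, 0.002, 0.578]
force: [-0.5, 0.1, -1.9]
width: 0.0156
gripper_force: 44.9
->
[0.432  0.2368 0.19   0.578 ]
[0.006, 0.007, 0.374, 0.0]
```

Free in the bore, with no side contact. I'll continue to just above the pilot, then feel.

```bash
f(){ grep -E 'eef_pos|force' | grep -v grip; }
python3 -m handwheel '[[[0,0,0.2,0,0,0,255],[0,0,0.35,0,0,0,255],[0,0,0.35,0,0,0,255]]]' |f
python3 -m handwheel '[[[0,0,0.05,0,0,0,255],[0,0,0.05,0,0,0,255],[0,0,0.05,0,0,0,255]]]' |f
python3 -m handwheel '[[[0,0,0.03,0,0,0,255],[0,0,0.03,0,0,0,255]]]' |f
python3 -m handwheel '[[[0,0,0.03,0,0,0,255],[0,0,0.03,0,0,0,255]]]' |f
python3 -m handwheel '[[[0,0,0,0,0,0,255],[0,0,0,0,0,0,255]]]' |f
```

```text
eef_pos: [0.4311, 0.2368, 0.1915]
force: [-0.1, -0.6, -1.4]
eef_pos: [0.4318, 0.2376, 0.1893]
force: [-0.2, 0.1, -2.0]
eef_pos: [0.4316, 0.2374, 0.1865]
force: [-0.4, 0.2, -1.8]
eef_pos: [0.4316, 0.2373, 0.1839]
force: [-0.2, -0.0, -1.8]
eef_pos: [0.4317, 0.2374, 0.1842]
force: [-0.0, -0.1, -2.3]
```

```bash
f(){ grep -E 'eef_pos|force' | grep -v grip; }
for i in 1 2 3 4 5; do python3 -m handwheel '[[[0,0,0.02,0,0,0,255],[0,0,0.02,0,0,0,255]]]' |f; done
python3 -c "
from station import arm;print(arm.get_state()['moment'])"
```

```text
eef_pos: [0.4316, 0.2374, 0.1824]
force: [0.5, -0.4, -2.0]
eef_pos: [0.4316, 0.2374, 0.1808]
force: [-0.2, -0.4, -1.8]
eef_pos: [0.4318, 0.2375, 0.1793]
force: [-0.4, 0.7, -2.6]
eef_pos: [0.4318, 0.2377, 0.1779]
force: [-0.1, 0.6, -0.5]
eef_pos: [0.432, 0.2378, 0.1765]
force: [-1.8, 1.3, 3.5]
[0.63964476 0.63188128 0.04009565]
```

```bash
f(){ grep -E 'eef_pos|force' | grep -v grip; python3 -c "
from station import arm;print(arm.get_state()['moment'].round(2))"; }
python3 -m handwheel '[[[-0.004,-0.012,-0.004,0,0,0,255],[-0.004,-0.012,-0.004,0,0,0,255],[-0.004,-0.012,-0.004,0,0,0,255]]]' |f
python3 -m handwheel '[[[0,0,0,0,0,0,255],[0,0,0,0,0,0,255]]]' |f
python3 -m handwheel '[[[-0.004,-0.012,0,0,0,0,255],[-0.004,-0.012,0,0,0,0,255]]]' |f
```

```text
eef_pos: [0.4307, 0.238, 0.1761]
force: [-0.1, 1.3, -0.3]
[ 0.66 -0.16  0.03]
eef_pos: [0.4307, 0.238, 0.1762]
force: [0.0, 0.7, -1.5]
[ 0.6  -0.06 -0.04]
eef_pos: [0.4301, 0.2385, 0.1763]
force: [1.5, 0.3, -2.7]
[ 0.07 -0.68 -0.02]
```

```bash
cat > m.py <<'E'
from station import arm
s=arm.get_state();print(s['t'].__round__(2),s['eef_pos'].round(4),s['ee_rot'][2].round(3),"F",s['force'].round(1),"M",s['moment'].round(2))
E
python3 -m handwheel '[[[0.007,0.003,0,0,0,0,255],[0.007,0.003,0,0,0,0,255]]]' >/dev/null; python3 m.py
for i in 1 2 3 4; do python3 -m handwheel '[[[0,0,0.006,0,0,0,255],[0,0,0.006,0,0,0,255]]]' >/dev/null; python3 m.py; done
```

```text
13.0 [0.4305 0.2386 0.1763] 0.578 F [ 1.  -0.1 -2.4] M [ 0.03 -0.22  0.  ]
13.25 [0.4306 0.2387 0.1759] 0.578 F [-0.   0.4 -2.2] M [-0.02 -0.15  0.03]
13.5 [0.4306 0.2387 0.1754] 0.578 F [ 1.   0.3 -2.2] M [-0.05 -0.06  0.03]
13.75 [0.4307 0.2388 0.175 ] 0.578 F [ 0.4  0.8 -1.5] M [-0.06 -0.04  0.03]
14.0 [0.4307 0.2388 0.1745] 0.578 F [-0.2  0.4 -1.3] M [-0.1  -0.11 -0.03]
```

Centred: the side moments have gone. Further down until the shoulder gives a light push.

```bash
for i in 1 2 3 4; do python3 -m handwheel '[[[0,0,0.006,0,0,0,255],[0,0,0.006,0,0,0,255]]]' >/dev/null; python3 m.py; done
```

```text
14.25 [0.4307 0.2388 0.174 ] 0.578 F [ 0.2  0.4 -0.9] M [-0.04 -0.06  0.01]
14.5 [0.4307 0.2388 0.1736] 0.578 F [ 0.2  0.9 -2.8] M [-0.04 -0.07 -0.01]
14.75 [0.4307 0.2388 0.1731] 0.578 F [ 0.7 -0.3 -2.2] M [-0.04 -0.01  0.03]
15.0 [0.4307 0.2388 0.1726] 0.578 F [ 0.7 -0.5 -1. ] M [-0.07 -0.01  0.09]
```

```bash
for i in 1 2 3 4; do python3 -m handwheel '[[[0,0,0.01,0,0,0,255],[0,0,0.01,0,0,0,255]]]' >/dev/null; python3 m.py; done
```

```text
15.25 [0.4307 0.2388 0.1718] 0.578 F [-0.5  0.1 -2.1] M [-0.07 -0.1   0.01]
15.5 [0.4307 0.2388 0.171 ] 0.578 F [-0.2  0.4 -1.6] M [-0.03 -0.09  0.02]
15.75 [0.4307 0.2388 0.1702] 0.578 F [ 0.3 -0.8 -2.1] M [-0.02 -0.01 -0.06]
16.0 [0.4307 0.2388 0.1694] 0.578 F [ 0.3  0.6 -2. ] M [-0.05 -0.02 -0.03]
```

```bash
for i in 1 2 3 4 5; do python3 -m handwheel '[[[0,0,0.02,0,0,0,255],[0,0,0.02,0,0,0,255]]]' >/dev/null; python3 m.py; done
```

```text
16.25 [0.4307 0.2388 0.1677] 0.578 F [ 0.7  0.1 -3.1] M [ 0.02 -0.08  0.03]
16.5 [0.4307 0.2388 0.1661] 0.578 F [-0.6  0.7 -2.3] M [-0.03 -0.08  0.02]
16.75 [0.4307 0.2388 0.1645] 0.578 F [ 0.3  0.3 -1. ] M [-0.03 -0.08  0.03]
17.0 [0.4307 0.2388 0.1629] 0.578 F [ 0.4  0.4 -2.2] M [ 0.01 -0.12 -0.03]
17.25 [0.4307 0.2388 0.1613] 0.578 F [ 0.2  0.6 -2. ] M [-0.05 -0.08 -0.01]
```

```bash
for i in 1 2 3 4; do python3 -m handwheel '[[[0,0,0.008,0,0,0,255],[0,0,0.008,0,0,0,255]]]' >/dev/null; python3 m.py; done
```

```text
17.5 [0.4307 0.2388 0.1608] 0.578 F [ 0.8  0.3 -1.5] M [-0.04 -0.03  0.01]
17.75 [0.4307 0.2388 0.1601] 0.578 F [-0.3 -0.4 -1.8] M [-0.12 -0.03  0.  ]
18.0 [0.4308 0.2389 0.1597] 0.578 F [-0.2 -1.3  0.5] M [-0.14  0.   -0.02]
18.25 [0.4309 0.2389 0.1591] 0.578 F [-0.3  0.2  1.6] M [-0.13  0.25 -0.03]
```

Seated: the push appears at z≈0.1597, which is 17 mm below the shoulder. I'll ease up slightly, then turn clockwise in small steps while watching the moment.

```bash
python3 -m handwheel '[[[0,0,-0.01,0,0,0,255],[0,0,-0.01,0,0,0,255]]]' >/dev/null; python3 m.py
for i in 1 2 3; do python3 -m handwheel '[[[0,0,0,0,0,0.1,255],[0,0,0,0,0,0.2,255],[0,0,0,0,0,0.2,255]]]' >/dev/null; python3 m.py; done
```

```text
18.5 [0.4307 0.2388 0.1597] 0.578 F [ 0.5 -0.1 -0.3] M [-0.06 -0.17  0.01]
18.88 [0.4307 0.2388 0.1596] 0.479 F [ 0.  -0.6  0.1] M [-0.04 -0.04  0.02]
19.25 [0.4309 0.2391 0.1597] 0.38 F [-0.4  1.2 -0.8] M [ 0.48 -0.21  0.01]
19.62 [0.4309 0.2391 0.1598] 0.28 F [-0.1  0.6 -1.6] M [ 0.65 -0.35  0.08]
```

```bash
python3 -m handwheel '[[[0.005,-0.006,0,0,0,0,255],[0.005,-0.006,0,0,0,0,255]]]' >/dev/null; python3 m.py
for i in 1 2; do python3 -m handwheel '[[[0,0,0,0,0,0.1,255],[0,0,0,0,0,0.2,255],[0,0,0,0,0,0.2,255]]]' >/dev/null; python3 m.py; done
```

```text
19.88 [0.431  0.2394 0.1597] 0.279 F [-0.   0.7 -0.9] M [ 0.3  -0.28  0.1 ]
20.25 [0.431  0.2393 0.1597] 0.179 F [ 1.4  1.1 -0.8] M [ 0.19 -0.34  0.09]
20.62 [0.431  0.2393 0.1597] 0.08 F [ 1.4 -0.1 -1.1] M [ 0.19 -0.41  0.12]
```

```bash
python3 -m handwheel '[[[0.004,-0.002,0,0,0,0.1,255],[0.004,-0.002,0,0,0,0.2,255],[0.004,-0.002,0,0,0,0.2,255]]]' >/dev/null; python3 m.py
for i in 1 2 3 4; do python3 -m handwheel '[[[0,0,0,0,0,0.1,255],[0,0,0,0,0,0.2,255],[0,0,0,0,0,0.2,255]]]' >/dev/null; python3 m.py; done
python3 - <<'E'
from h import *
a=cams.grab_frame("scene");b=cams.grab_frame("top");cv2.imwrite("pics/s5.png",a)
cv2.imwrite("pics/g5.png",np.hstack([cv2.resize(cv2.imread("pics/scene0.png")[140:190,220:300],(400,250),interpolation=cv2.INTER_CUBIC),cv2.resize(a[140:190,220:300],(400,250),interpolation=cv2.INTER_CUBIC)]))
E
```

```text
21.0 [0.4312 0.2394 0.1596] -0.02 F [ 0.3  0.2 -0.4] M [-0.01 -0.19  0.11]
21.38 [0.4312 0.2394 0.1596] -0.12 F [-0. -0. -0.] M [-0.13 -0.28  0.08]
21.75 [0.4312 0.2394 0.1596] -0.219 F [ 0.3 -0.3 -0.8] M [-0.24 -0.29  0.11]
22.12 [0.4312 0.2394 0.1597] -0.319 F [ 0.5 -0.8 -0.5] M [-0.31 -0.31  0.12]
22.5 [0.4312 0.2394 0.1597] -0.419 F [ 0.9 -1.2 -0.4] M [-0.4  -0.31  0.09]
```

View pics/g5.png

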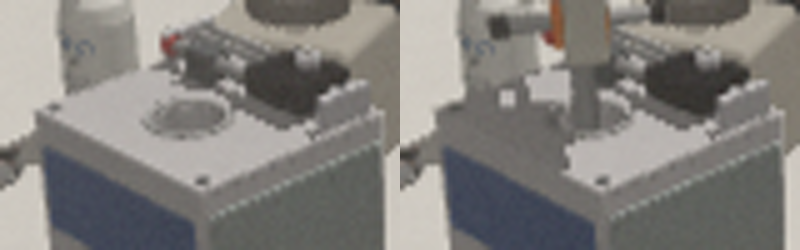

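The gripper hides the red end in this view (right half, near (560,40)). From the torque record the stem engaged at yaw 0.28 to 0.38, so two more steps to −0.62 should give about 20 mm of bolt travel.

```bash
python3 -m handwheel '[[[0.005,0.002,0,0,0,0.1,255],[0.005,0.002,0,0,0,0.2,255],[0.005,0.002,0,0,0,0.2,255]]]' >/dev/null; python3 m.py
python3 -m handwheel '[[[0,0,0,0,0,0.1,255],[0,0,0,0,0,0.2,255],[0,0,0,0,0,0.2,255]]]' >/dev/null; python3 m.py
echo back; python3 -m handwheel '[[[0,0,0,0,0,-0.1,255],[0,0,0,0,0,-0.1,255]]]' >/dev/null; python3 m.py
python3 -m handwheel '[[[0,0,0,0,0,-0.1,255],[0,0,0,0,0,-0.1,255]]]' >/dev/null; python3 m.py
```

```text
22.98 [0.4315 0.2392 0.1596] -0.52 F [ 0.2 -0.4  0.9] M [-0.29 -0.04  0.06]
23.35 [0.4315 0.2391 0.1596] -0.62 F [-0.2 -1.9  0.1] M [-0.35 -0.04  0.06]
back
23.6 [0.4315 0.2392 0.1597] -0.57 F [ 0.3 -0.2 -0.4] M [-0.28  0.05 -0.02]
23.85 [0.4315 0.2393 0.1597] -0.522 F [-0.3 -0.9  0.1] M [-0.19  0.04  0.03]
```

Torque is unloaded, so I lift straight out.

```bash
for i in 1 2; do python3 -m handwheel '[[[0,0,-0.05,0,0,0,255],[0,0,-0.1,0,0,0,255],[0,0,-0.15,0,0,0,255]]]' >/dev/null; python3 m.py; done
python3 -m handwheel '[[[0,0,-0.3,0,0,0,255],[0,0,-0.6,0,0,0,255],[0,0,-0.9,0,0,0,255]]]' >/dev/null; python3 m.py
python3 -m handwheel '[[[0,0,-0.5,0,0,0,255],[0,0,-1,0,0,0,255],[0,0,-1,0,0,0,255]]]' >/dev/null; python3 m.py
python3 - <<'E'
from h import *
a=cams.grab_frame("scene");b=cams.grab_frame("top");o=cv2.imread("pics/scene0.png");ot=cv2.imread("pics/top0.png")
c=lambda im,x,y:cv2.resize(im[y:y+50,x:x+80],(400,250),interpolation=cv2.INTER_CUBIC)
cv2.imwrite("pics/g6.png",np.vstack([np.hstack([c(o,220,140),c(a,220,140)]),np.hstack([c(ot,175,170),c(b,175,170)])]))
E
python3 plan.py .431 .2388 .352 -.52 .4925 -.1336 .352 -.52
```

```text
24.23 [0.4316 0.2393 0.172 ] -0.522 F [-0.9  0.5 -2. ] M [-0.    0.01  0.02]
24.6 [0.4316 0.2393 0.184 ] -0.522 F [-0.1  0.6 -2.3] M [ 0.11 -0.02 -0.  ]
24.98 [0.4315 0.2392 0.2566] -0.522 F [ 1.3 -0.2 -2.3] M [ 0.01  0.01 -0.01]
25.35 [0.4327 0.2401 0.3392] -0.522 F [-1.3 -0.2 -2.3] M [-0.02  0.07  0.03]
->
[ 0.431   0.2388  0.352  -0.52  ]
[-0.0, 0.006, -0.207, -0.004]
->
[ 0.4925 -0.1336  0.352  -0.52  ]
[0.745, 0.914, 0.0, -0.0]
[0.745, 0.914, 0.0, -0.0]
[0.745, 0.914, 0.0, -0.0]
[0.745, 0.914, 0.0, -0.0]
```

View pics/g6.png

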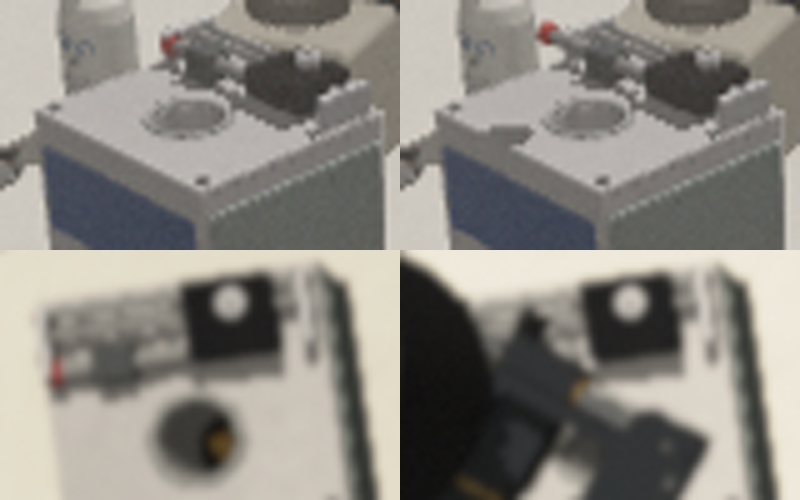

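The bolt's red end has moved in the crop from (170,44) to (146,31). I'll convert that to a length with proper centroids.

Run:
```python
from h import *
o=cv2.imread("pics/scene0.png");a=cams.grab_frame("scene");r=[]
for im in(o,a):
    m=cv2.inRange(cv2.cvtColor(im[135:165,235:265],cv2.COLOR_BGR2HSV),(170,100,80),(180,255,255))|cv2.inRange(cv2.cvtColor(im[135:165,235:265],cv2.COLOR_BGR2HSV),(0,100,80),(6,255,255))
    ys,xs=np.where(m);p=np.array([xs.mean()+235,ys.mean()+135]);r.append(plane("scene",p,.137));print(len(xs),p,r[-1])
print(r[1]-r[0],np.linalg.norm(r[1]-r[0]))
```

```text
4 [253.5 148. ] [0.45804701 0.29853855 0.137     ]
8 [248.75  146.125] [0.45421916 0.31817772 0.137     ]
[-3.82785184e-03  1.96391708e-02  5.55111512e-17] 0.02000873503106525
```

The bolt has moved 20.0 mm, so it is clear of the carriage. I carry the key back at the same height.

```bash
python3 -m handwheel '[[[0,0,-0.18,0,0,0,255],[0,0,-0.18,0,0,0,255]]]' >/dev/null
for i in 1 2 3; do python3 -m handwheel '[[[0.37,0.46,0,0,0,0,255],[0.745,0.914,0,0,0,0,255]]]' >/dev/null; done
python3 -m handwheel '[[[0.37,0.46,0,0,0,0,255],[0.745,0.914,0,0,0,0,255],[0.745,0.914,0,0,0,0,255],[0.745,0.914,0,0,0,0,255]]]' >/dev/null; python3 m.py
python3 plan.py .4927 -.1338 .225 -.52
```

```text
27.0 [ 0.4923 -0.1332  0.3497] -0.523 F [ 1.   0.1 -1.6] M [ 0.06  0.02 -0.01]
->
[ 0.4927 -0.1338  0.225  -0.52  ]
[0.004, 0.002, 0.779, -0.003]
[0.004, 0.002, 0.779, -0.003]
```

```bash
python3 -m handwheel '[[[0.004,0.004,0.4,0,0,0,255],[0.008,0.007,0.8,0,0,0,255]]]' >/dev/null
python3 -m handwheel '[[[0,0,0.4,0,0,0,255],[0,0,0.84,0,0,0,255],[0,0,0.84,0,0,0,255],[0,0,0.84,0,0,0,255]]]' >/dev/null; python3 m.py
python3 - <<'E'
from h import *
a=cams.grab_frame("scene")
cv2.imwrite("pics/g7.png",cv2.resize(a[200:275,330:420],(720,600),interpolation=cv2.INTER_CUBIC))
E
```

```text
27.75 [ 0.4937 -0.1334  0.2205] -0.52 F [ 1.2 -0.3 -0.7] M [-0.06 -0.15  0.  ]
```

View pics/g7.png

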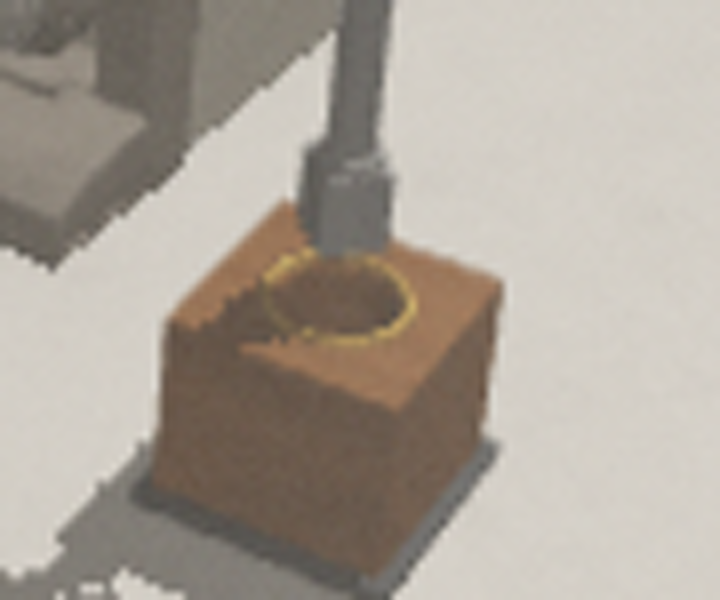

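The foot hangs over the well, with its lower centre at about (347,238) in the crop and the ring centre at (340,296). I'll check that gap numerically.

```bash
python3 -m handwheel '[[[0,0,0,0,0,0,255],[0,0,0,0,0,0,255]]]' >/dev/null; python3 m.py
python3 - <<'E'
from h import *
from scipy.spatial.transform import Rotation as Ro
p=arm.get_state()["eef_pos"];f=p-[0,0,.134]
z=lambda q:((q-[330,200])*8).round()
print("foot",z(proj("scene",f)),[z(proj("scene",f+Ro.from_euler("z",-.52).apply([a,b,0]))).tolist() for a in(-.01,.01) for b in(-.01,.01)])
print("well",z(proj("scene",np.array([.493,-.1345,.065]))), plane("scene",np.array([340,296])/8+[330,200],.065))
E
```

```text
28.05 [ 0.4931 -0.1339  0.2198] -0.522 F [-0.4 -0.3 -1.8] M [-0.01  0.    0.05]
foot [337. 231.] [[312.0, 256.0], [291.0, 213.0], [383.0, 249.0], [361.0, 207.0]]
well [331. 293.] [ 0.49402683 -0.13691479  0.065     ]
```

The predictions match for both foot and ring, so I lower into the well.

```bash
python3 -m handwheel '[[[0,0,0.2,0,0,0,255],[0,0,0.35,0,0,0,255],[0,0,0.35,0,0,0,255]]]' >/dev/null; python3 m.py
python3 -m handwheel '[[[0,0,0.2,0,0,0,255],[0,0,0.4,0,0,0,255],[0,0,0.4,0,0,0,255]]]' >/dev/null; python3 m.py
python3 -m handwheel '[[[0,0,0.12,0,0,0,255],[0,0,0.12,0,0,0,255]]]' >/dev/null; python3 m.py
for i in 1 2; do python3 -m handwheel '[[[0,0,0.015,0,0,0,255],[0,0,0.015,0,0,0,255]]]' >/dev/null; python3 m.py; done
```

```text
28.43 [ 0.4917 -0.134   0.1892] -0.522 F [-0.6  0.3 -2.9] M [ 0.05 -0.   -0.02]
28.8 [ 0.4917 -0.134   0.1572] -0.522 F [-0.1  0.6 -2. ] M [-0.02  0.03 -0.04]
29.05 [ 0.4924 -0.1339  0.1488] -0.522 F [-0.   0.3 -2.2] M [ 0.01  0.01 -0.03]
29.3 [ 0.4929 -0.1339  0.1483] -0.522 F [-0.   0.8 -2.2] M [ 0.02  0.02 -0.01]
29.55 [ 0.4927 -0.1339  0.1469] -0.522 F [ 0.1 -1.2 -1.8] M [ 0.03 -0.04  0.03]
```

```bash
for i in 1 2 3; do python3 -m handwheel '[[[0,0,0.01,0,0,0,255],[0,0,0.01,0,0,0,255]]]' >/dev/null; python3 m.py; done
```

```text
29.8 [ 0.4927 -0.1339  0.146 ] -0.522 F [ 0.6  0.  -2.3] M [ 0.02 -0.04 -0.03]
30.05 [ 0.4927 -0.1339  0.1452] -0.522 F [-0.7  0.7 -1.5] M [ 0.   -0.02  0.03]
30.3 [ 0.493  -0.134   0.1449] -0.522 F [-1.5 -0.1  2. ] M [ 0.03  0.39 -0.08]
```

Floor reached. I release gently, open the jaws and withdraw upward.

```bash
python3 -m handwheel '[[[0,0,-0.005,0,0,0,255],[0,0,-0.005,0,0,0,255]]]' 5 >/dev/null; python3 m.py
python3 -m handwheel '[[[0,0,0,0,0,0,190],[0,0,0,0,0,0,150],[0,0,0,0,0,0,100],[0,0,0,0,0,0,50],[0,0,0,0,0,0,0]]]' | grep -E 'width|grip'
python3 -m handwheel '[[[0,0,0,0,0,0,0],[0,0,0,0,0,0,0],[0,0,0,0,0,0,0]]]' | grep -E 'width|grip'; python3 m.py
python3 -m handwheel '[[[0,0,-0.2,0,0,0,0],[0,0,-0.4,0,0,0,0],[0,0,-0.7,0,0,0,0],[0,0,-1,0,0,0,0]]]' >/dev/null; python3 m.py
python3 -m handwheel '[[[0,0,-0.5,0,0,0,0],[0,0,-0.8,0,0,0,0],[0,0,-0.8,0,0,0,0],[0,0,-0.8,0,0,0,0]]]' >/dev/null; python3 m.py
python3 - <<'E'
from h import *
a=cams.grab_frame("scene")
cv2.imwrite("pics/g8.png",cv2.resize(a[120:345,200:470],(720,600),interpolation=cv2.INTER_CUBIC))
E
```

```text
30.55 [ 0.4928 -0.1339  0.1449] -0.522 F [-0.5  0.7  0.4] M [-0.09  0.05  0.01]
width: 0.0569
gripper_force: 0.0
width: 0.0853
gripper_force: 0.0
31.55 [ 0.4927 -0.1339  0.1449] -0.522 F [-1.  -0.3 -0. ] M [-0.02  0.04 -0.01]
32.05 [ 0.4926 -0.1339  0.2256] -0.522 F [0.7 0.9 0.5] M [-0.   -0.04 -0.02]
32.55 [ 0.4924 -0.1338  0.2883] -0.522 F [-0.5 -0.3 -1.1] M [-0.02  0.06  0.03]
```

View pics/g8.png

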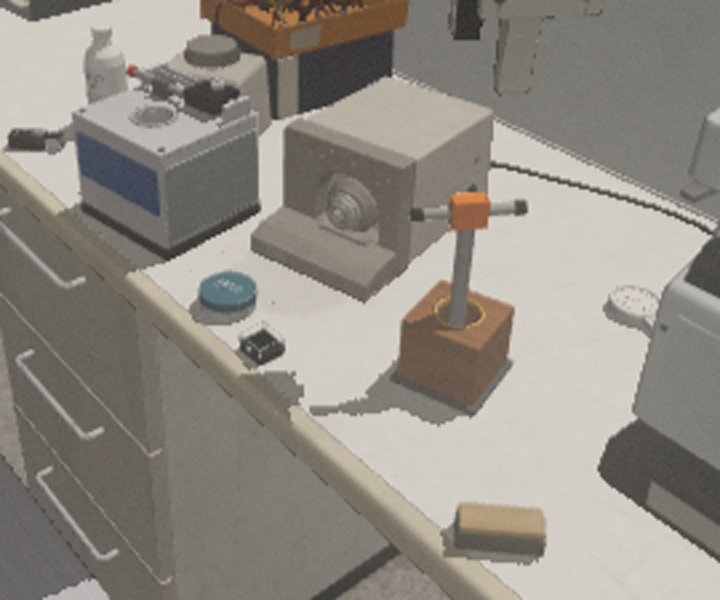

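The key stands upright in the stand, with its grip at (470,210). The bolt's red end is drawn out at (133,72), and the tin, lens box and buff are where they were.

```bash
python3 -c "
from station import arm;print(arm.job_done())"
```

```text
the job is handed in; nothing more can be done
None
```

The lock bolt is drawn about 20 mm (17 mm needed, measured in the camera image), the key stands upright and released in its stand, the bystanders look undisturbed, and the job was handed in at about 33 s with no result returned.

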